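# Open the child-safe button-cell jar on the hall bench

### The arm

A 6-joint arm with a two-finger parallel gripper is mounted at the origin on the work surface. World frame = base frame: x ahead of the robot, y to its left, z up, the work surface at z = 0. Lengths are in mm, angles in rad, forces in N, time in s.
With the tool pointing down it reaches from about 350 to 975 mm from the base axis. Payload 7.1 kg.
Tool frame: the origin (TCP) lies at the very end of the fingers, on their centre line; the grasp point (between the pads) lies 19 mm behind it (ctrl.tcp_to_grasp is the distance from the TCP to the grasp point, in mm); z points along the fingers, x is the direction in which the jaws open and shut, and the axes are right-handed (so a half turn about z gives the same grasp; the last joint's range is limited). The gripper opens to 88 mm and grips with 3 to 60 N. Pads are 20 mm wide; open, the fingers measure 115 mm over their backs; the gripper's body (75 mm by 178 mm) begins 61 mm behind the grasp point.
Start: joints at [-1.285, 0.423, 1.63, -0, 1.089, -0.019], TCP at [187.582, -596.169, 222.675] pointing down, gripper open.
Joint ranges: [-3, 3], [-0.9, 2.11], [0.09, 2.58], [-1.31, 4.45], [0.11, 2.69], [-2.54, 2.54]. Speed limits (rad/s): [2.39, 2.39, 3.01, 3.14, 3.14, 3.14].

### API

Orientations are given as a rotation vector (axis times angle).
In Python, from workcell import get_obs, viewer, ctrl, masks_of gives the robot as it stands. The module is installed in compiled form; this text tells all that it offers.
- The arm moves only by the shell command python3 -m inch 'ROWS'. ROWS is JSON, a list of rows, each an object of numbers: "tx", "ty", "tz": the shift along the tool's x, y, z in cm; "ax", "ay", "az": the turn, a rotation vector about the tool's x, y, z in degrees; "jaw": the opening, from 0 (shut) to 1 (fully open). In form: [{"tx": .., "ty": .., "tz": .., "ax": .., "ay": .., "az": .., "jaw": ..}, ...]. A call has 1 to 12 rows; each row shifts and turns the commanded pose from where the row before left it, along the tool's axes as they then stand; what a row does not reach is not made up. A row lasts 1/8 s, in which the tool goes at most 62.5 mm and 10.7 degrees, less where a joint would pass 70% of its speed; a pose out of reach is approached as far as the arm can. A call is refused whole if a number of a shift passes 6.25 or a number of a turn 10.7, either way. A call with a gripper value outside its range is refused whole. The fingers move at their own pace and stop on an object; the grip force is fixed at half the most. Time passes only in rows, so rows that do not move let the fingers close. It gives the time, the measured TCP pose, the force and the opening at its end, in the units of the state.
- get_obs(): the state, without advancing time (a new reading comes with each control period).
- viewer.get_image(name): name is "scene" or "side" or "wrist"; returns (picture, depth): 400x640x3 uint8, red, green, blue; 400x640 float32, mm along the optical axis (not along the pixel's ray), 0 where there is no reading.
- viewer.get_calibration(name): a dict with "fx", "fy", "cx", "cy" (pixels), "rvec" (rotation vector, rad) and "tvec" (3), from world to camera coordinates, as OpenCV has them. Camera axes: x right, y down, z forward; pixel columns grow to the right and rows downward; lengths in mm; the calibration is good to about 2 mm. A picture is of the moment at which its call begins: read the wrist's pose just before it. get_calibration takes no time and is no camera call; for the wrist camera it gives the pose at the moment of the call.
- ctrl.close_job(): hands the job in, once; it reports no verdict.
Trained networks look in the newest picture that a camera, given by its name, has taken for a name from the list of things; names that differ only in an ending like _2 or _b are one class to them, and where a whole thing is asked for, a point or a joint stands for the part that bears it (a point fixed in the world has none). Each returns a list of dicts, best first, with "score" (0 to 1); they miss things now and then, are a little off and sometimes report something else, mostly with a low value. They report only what shows in the picture. A call takes as long as a camera call.
- masks_of(camera, thing): "pixels" (400x640 bool, what is visible of it) and "location" ([column, row] in pixels, amid what is visible of it).
The state is a dict: "t": time; "qpos": joint angles; "qvel": joint speeds; "joint_torque": joint torques, N m; "ee_pos": TCP position; "orientation": TCP orientation; "ft_force": force on the tool from outside, world axes, zero at the start; "moment": the same for the moment, N m; "width": finger opening in mm.
Only numpy, scipy, OpenCV 4.12 (cv2) and the standard library are available. Lean on these libraries where they do the work, as an engineer would, in place of code of your own. Each camera call takes 0.05 s, during which the arm holds its last target. There are 200 camera calls.

### The job

Open the child-safe jar of button cells that leans towards you in its wooden stand: press its blue lid down, turn it anticlockwise past the safety stop, then unscrew it in several twists, letting go and gripping it afresh between them, until it comes off the thread and lifts straight off. Lay the lid flat in the dark wooden tray, setting it down gently and not dropping it, and leave the key block, the orange clip and the shoehorn where they are.

Things in the scene. Friction and masses are not known exactly. Their poses are not given: they have to be found in the camera images.
- lid_center (a point): Centre (half-way up, on the axis) of the jar's lid: round blue ribbed plastic screw lid, white arrow on its flat top, 64 mm across, 28.5 mm high, hollow below, about 60 g. Its z axis is the lid's axis, out of its top, 35 degrees off vertical while on the jar. Grip it across its 64 mm; fingertips may reach 20 mm below this point (6 mm past the skirt's edge) before they near the jar's shoulder.
- lid: The same lid and axes; closed, its x lies along the jar's x. Safety lock: two lugs in its skirt sit in pockets. Unpressed it turns only 6 degrees either way, then meets a stop. Pressed 3.2 mm down along the axis (about 15 N) it is free to turn; at 4 mm it meets the glass and the force climbs. Keep it pressed for the first 35 degrees anticlockwise (looking down on its top); after that it need not be.
- jar: Clear glass jar, 75 mm body, 120 mm long, sunk in the stand and unable to turn. Origin at the centre of its mouth; z runs out of the mouth along its axis, 35 degrees from vertical, leaning to the stand's front; x lies in the leaning plane, pointing up and to the back. Neck 47 mm, over its thread 56 mm. Closed, the lid's centre lies on this axis 6.4 mm below the mouth.
- thread (a point): A point on the jar's axis, 18 mm below its mouth, amid its right-handed two-start thread, 20 mm lead: anticlockwise the lid rises 3.3 mm per 60 degrees, with 1.5 mm axial play; it stays put when let go; clockwise screws it down again. Some 220 degrees from closed (lid centre 1 to 3 mm above the mouth) it comes off the thread: lift it 25 mm along the axis to clear the neck. Before that it will not pull off.
- seal (a joint): Black springy sealing ring on the jar's mouth: 0 under the closed lid, -0.002 m when free (standing 6 mm proud of the mouth), 0.004 m when squashed flat by pressing the lid. It pushes the lid up with 6 N at 0 and 2.8 N more per mm.
- stand: Spruce stand that holds the jar, screwed down: base board 150 x 112 x 10 mm, two cheeks up to 88 mm high and 110 mm apart over all with the tilted block between them. Origin under it at bench height; its front (-x) is the side the jar leans to.
- tray_in (a point): Centre of the floor of the dark wooden valet tray (top of the floor, 5 mm above the bench). The tray is fixed, 190 (its x) x 170 (its y) mm outside, walls 5 mm thick and 15 mm high. z is up.
- key_block_center (a point): Centre of the loose wooden key block, 60 (its x) x 130 (its y) x 45 mm high, with three keys standing in it, their tops 92 mm above the bench. Bystander.
- clip_center (a point): Centre of the loose orange reflector clip, 34 x 60 x 16 mm, lying on the bench. Bystander.
- shoehorn_center (a point): Centre of the loose steel shoehorn, about 38 x 220 mm (long side along its y) and under 10 mm high, lying on the bench. Bystander.

How it is judged (in metres and radians):
On the way, in this order (a step that is already met when the one before it is completed fails the run):
1. the lid has been pressed and turned past its safety stop, still on the thread (angle between the x axis of lid and the x axis of jar, either way round above 0.6 rad and z of lid_center in the frame of jar below 0.004 m and angle between the z axis of lid and the z axis of jar, either way round below 0.15 rad), for 0.1 s.
2. part-way up the thread the lid has been let go for a fresh grip (contact force between the fingers and lid below 0.05 N and z of lid_center in the frame of jar between -0.009 and 0.0025 m and angle between the z axis of lid and the z axis of jar, either way round below 0.15 rad), for 0.1 s.
3. the lid has been unscrewed and lifted straight off along the jar's axis, clear of the neck (z of lid_center in the frame of jar above 0.017 m and x of lid_center in the frame of jar between -0.012 and 0.012 m and y of lid_center in the frame of jar between -0.012 and 0.012 m and angle between the z axis of lid and the z axis of jar, either way round below 0.25 rad), for 0.05 s.
At the end, for the whole second after the job is handed in: The lid lies flat (within 0.08 rad, either side up) on the floor of the tray, inside its rim (centre within 75 mm of the tray's centre and under 17.5 mm above its floor), released and at rest (under 0.02 m/s) (horizontal distance between lid_center and tray_in below 0.075 m and z of lid_center in the frame of tray_in below 0.0175 m and angle between the z axis of lid and the z axis of tray_in, either way round below 0.08 rad and linear speed of lid below 0.02 m/s and angular speed of lid below 0.2 rad/s and contact force between the fingers and lid below 0.05 N); the robot touches nothing.
It fails at once if the lid was dropped (it moves faster than 0.45 m/s while the fingers do not touch it) (linear speed of lid above 0.45 m/s and contact force between the fingers and lid below 0.02 N).
It fails at once if the key block was moved more than 15 mm (distance of key_block_center from where it was at the start of the episode above 0.015 m).
It fails at once if the orange clip was moved more than 15 mm (distance of clip_center from where it was at the start of the episode above 0.015 m).
It fails at once if the shoehorn was moved more than 15 mm (distance of shoehorn_center from where it was at the start of the episode above 0.015 m).
It also fails if it takes over 54 s, if anything falls off the work surface, if the arm or the gripper's body presses on something with over 40 N, if the wrist force passes 120 N, or if a joint passes its speed limit or range.

## Working session

There is one attempt and no reset: what is moved stays moved. The work goes in short steps, Python scripts to look and compute and a shell command to move; the robot and the scene stay as the last step left them, time stands still between calls to the robot, and variables do not carry over. Pictures are saved under pics/ and viewed, about 8 in all and at most 12, crops included, and the job is handed in when it is done.

```bash
mkdir -p pics; cat > h.py <<'E'
import numpy as np, cv2
from scipy.spatial.transform import Rotation as R
from workcell import get_obs, viewer, ctrl, masks_of
def cloud(cam,depth,mask):
    c=viewer.get_calibration(cam); v,u=np.nonzero(mask&(depth>0)); z=depth[v,u]
    P=np.c_[(u-c['cx'])*z/c['fx'],(v-c['cy'])*z/c['fy'],z]
    return (P-np.ravel(c['tvec']))@R.from_rotvec(np.ravel(c['rvec'])).as_matrix()
def save(im,n): cv2.imwrite('pics/'+n,im[:,:,::-1])
E
python3 - <<'E'
from h import *
o=get_obs();print({k:np.round(v,3) for k,v in o.items()})
ims=[]
for cam in['scene','side']:
    im,d=viewer.get_image(cam);ims.append(im);np.savez('/tmp/'+cam,im=im,d=d)
    for t in['lid','jar','stand','tray_in','key_block_center','clip_center','shoehorn_center']:
        for m in masks_of(cam,t)[:1]:
            P=cloud(cam,d,m['pixels'])
            if len(P): print(cam,t,round(m['score'],2),m['location'],len(P),np.round(np.median(P,0)),np.round(np.percentile(P,2,0)),np.round(np.percentile(P,98,0)))
            np.save(f'/tmp/{cam}_{t}.npy',P)
save(np.vstack(ims)[:, :],'a.png')
im=cv2.imread('pics/a.png');cv2.imwrite('pics/a.png',cv2.resize(im,(480,600)))
E
```

```text
{'t': np.float64(0.0), 'qpos': array([-1.285,  0.424,  1.631, -0.   ,  1.089, -0.019]), 'qvel': array([-0.   ,  0.003,  0.001,  0.   , -0.001, -0.   ]), 'joint_torque': array([-1.0000e-03, -5.4463e+01, -2.7367e+01,  6.4000e-02,  2.3000e-02,
       -0.0000e+00]), 'ee_pos': array([ 187.412, -595.632,  221.876]), 'orientation': array([-2.532e+00,  1.858e+00,  2.000e-03]), 'ft_force': array([ 0.559,  0.445, -0.624]), 'moment': array([ 0.033,  0.001, -0.007]), 'width': np.float64(88.004)}
scene lid 0.75 [304.8, 201.2] 306 [645.  17. 156.] [617. -15. 136.] [662.  29. 169.]
scene jar 0.7 [294.2, 221.2] 603 [669.  23. 120.] [600. -61.   1.] [696.  43. 141.]
scene stand 0.89 [288.6, 240.0] 3207 [699.  36.  76.] [589. -25.   2.] [748.  78. 134.]
scene key_block_center 0.83 [433.0, 277.3] 1738 [483. 310.  45.] [443. 241.   7.] [506. 369.  80.]
scene clip_center 0.5 [364.3, 219.8] 195 [443.  41.  16.] [420.   7.   2.] [462.  62.  20.]
scene shoehorn_center 0.93 [207.4, 195.6] 450 [ 728. -337.    7.] [ 711. -422.    3.] [ 755. -218.   11.]
side lid 0.84 [335.5, 192.5] 647 [629. -15. 150.] [601. -36. 121.] [661.  22. 169.]
side jar 0.95 [350.4, 208.3] 473 [664. -23. 108.] [627. -32.  68.] [693.   8. 133.]
side stand 0.56 [350.1, 218.8] 2639 [662. -28.  56.] [593. -58.   7.] [740.  43. 129.]
side tray_in 0.76 [266.2, 364.9] 7787 [ 448. -329.    6.] [ 352. -398.    4.] [ 537. -250.   16.]
side key_block_center 0.93 [265.8, 155.6] 799 [467. 271.  45.] [430. 235.   2.] [502. 366.  80.]
side clip_center 0.57 [255.9, 230.2] 271 [435.  23.  15.] [411.   0.   3.] [458.  55.  20.]
side shoehorn_center 0.58 [413.6, 354.1] 1803 [ 728. -353.    7.] [ 708. -422.    1.] [ 754. -220.   12.]
```

View pics/a.png

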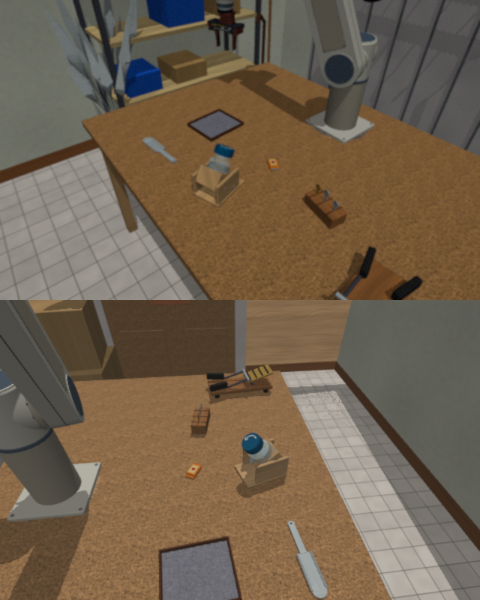

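```bash
cat >> h.py <<'E'
from scipy.optimize import least_squares
def axis(phi,t=np.radians(35)): return np.array([np.sin(t)*np.cos(phi),np.sin(t)*np.sin(phi),np.cos(t)])
def fitlid(P,c0,phi0=np.pi):
    def f(p):
        a=axis(p[3]);q=P-p[:3];h=q@a;r=np.linalg.norm(q-np.outer(h,a),axis=1)
        d=np.c_[r-32,abs(h)-14.25]
        return np.linalg.norm(np.maximum(d,0),axis=1)+np.minimum(d.max(1),0)
    s=least_squares(f,[*c0,phi0],loss='soft_l1',f_scale=1.5,x_scale=[1,1,1,.05]);return s.x,np.median(abs(f(s.x)))
def toolrows(target_p,target_R):
    o=get_obs();Rc=R.from_rotvec(o['orientation'])
    return Rc.inv().apply(target_p-o['ee_pos'])/10,(Rc.inv()*target_R).as_rotvec(degrees=True)
E
python3 - <<'E'
from h import *
A=np.load('/tmp/scene_lid.npy');B=np.load('/tmp/side_lid.npy')
for P in(A,B,np.vstack([A,B])):print(fitlid(P,[632,-5,145],np.pi+.3))
T=np.load('/tmp/side_tray_in.npy');print(cv2.minAreaRect(T[:,:2].astype(np.float32)))
o=get_obs();print(R.from_rotvec(o['orientation']).as_matrix().round(2))
E
```

```text
(array([631.31877231,  -4.2245331 , 141.04360234,   3.48809447]), np.float64(0.877315643943243))
(array([630.12874337,  -2.47833229, 141.36072205,   3.44737482]), np.float64(0.6298011449280274))
(array([630.30445666,  -3.11797256, 141.27459496,   3.44613535]), np.float64(0.7970510669706563))
((444.4508361816406, -328.8403015136719), (192.0729217529297, 178.56198120117188), 5.245964050292969)
[[ 0.3  -0.95  0.  ]
 [-0.95 -0.3  -0.  ]
 [ 0.   -0.   -1.  ]]
```

```bash
cat >> h.py <<'E'
def lidR(phi,ang):  # tool z into the lid, x = lean-plane-up turned by ang deg about tool z
    a=axis(phi);e=np.array([-np.cos(phi),-np.sin(phi),0]);e-=a*(e@a);e/=np.linalg.norm(e)
    return R.from_matrix(np.c_[e,np.cross(-a,e),-a])*R.from_euler('z',ang,degrees=True)
def plan(tp,tR,n,cur=None):
    o=get_obs();Rc=R.from_rotvec(o['orientation'])
    w=(Rc.inv()*tR).as_rotvec()/n;M=np.zeros((3,3));Rk=Rc
    for k in range(n): M+=Rk.as_matrix();Rk=Rk*R.from_rotvec(w)
    print(n,'rows shift cm',np.round(np.linalg.solve(M,tp-o['ee_pos'])/10,3),'turn deg',np.round(np.degrees(w),2))
E
python3 - <<'E'
from h import *
c=np.array([630.3,-3.1,141.3]);phi=3.446;a=axis(phi)
for ang in(40,45):plan(c+a*110,lidR(phi,ang),16)
E
```

```text
16 rows shift cm [-1.248 -4.233  0.655] turn deg [ 2.04  0.95 -3.02]
16 rows shift cm [-1.409 -4.153  0.682] turn deg [ 2.07  0.86 -2.72]
```

```bash
R='{"tx":-1.25,"ty":-4.23,"tz":0.65,"ax":2.04,"ay":0.95,"az":-3.02,"jaw":1}'; :
python3 -m inch '[{"tx":-1.25,"ty":-4.23,"tz":0.65,"ax":2.04,"ay":0.95,"az":-3.02,"jaw":1},{"tx":-1.25,"ty":-4.23,"tz":0.65,"ax":2.04,"ay":0.95,"az":-3.02,"jaw":1},{"tx":-1.25,"ty":-4.23,"tz":0.65,"ax":2.04,"ay":0.95,"az":-3.02,"jaw":1},{"tx":-1.25,"ty":-4.23,"tz":0.65,"ax":2.04,"ay":0.95,"az":-3.02,"jaw":1},{"tx":-1.25,"ty":-4.23,"tz":0.65,"ax":2.04,"ay":0.95,"az":-3.02,"jaw":1},{"tx":-1.25,"ty":-4.23,"tz":0.65,"ax":2.04,"ay":0.95,"az":-3.02,"jaw":1},{"tx":-1.25,"ty":-4.23,"tz":0.65,"ax":2.04,"ay":0.95,"az":-3.02,"jaw":1},{"tx":-1.25,"ty":-4.23,"tz":0.65,"ax":2.04,"ay":0.95,"az":-3.02,"jaw":1}]'
python3 - <<'E'
from h import *
c=np.array([630.3,-3.1,141.3]);phi=3.446;a=axis(phi)
print(get_obs()['qpos']);plan(c+a*110,lidR(phi,40),8)
E
```

```text
t: 1.8
ee_pos: [442.2, -349.5, 203.0]
orientation: [-2.706, 1.207, -0.41]
ft_force: [0.5, 0.4, -0.4]
width: 87.6
[-0.82374824  0.28579834  1.93478019  0.36090101  0.75674436 -0.22808302]
8 rows shift cm [-1.245 -4.217  0.657] turn deg [ 2.04  0.95 -3.01]
```

```bash
python3 -m inch '[{"tx":-1.25,"ty":-4.22,"tz":0.65,"ax":2.04,"ay":0.95,"az":-3.02,"jaw":1},{"tx":-1.25,"ty":-4.22,"tz":0.65,"ax":2.04,"ay":0.95,"az":-3.02,"jaw":1},{"tx":-1.25,"ty":-4.22,"tz":0.65,"ax":2.04,"ay":0.95,"az":-3.02,"jaw":1},{"tx":-1.25,"ty":-4.22,"tz":0.65,"ax":2.04,"ay":0.95,"az":-3.02,"jaw":1},{"tx":-1.25,"ty":-4.22,"tz":0.65,"ax":2.04,"ay":0.95,"az":-3.02,"jaw":1},{"tx":-1.25,"ty":-4.22,"tz":0.65,"ax":2.04,"ay":0.95,"az":-3.02,"jaw":1},{"tx":-1.25,"ty":-4.22,"tz":0.65,"ax":2.04,"ay":0.95,"az":-3.02,"jaw":1},{"tx":-1.25,"ty":-4.22,"tz":0.65,"ax":2.04,"ay":0.95,"az":-3.02,"jaw":1},{},{}]'
python3 - <<'E'
from h import *
print(get_obs()['qpos'])
im,d=viewer.get_image('wrist');save(im,'w.png')
m=masks_of('wrist','lid')[0];P=cloud('wrist',d,m['pixels'])
x,e=fitlid(P,[630.3,-3.1,141.3],3.446);print(m['score'],len(P),x,e)
print('free tilt plane fit:')
phi=x[3];plan(x[:3]+axis(phi)*95,lidR(phi,40),1)
E
```

```text
[-0.82374824  0.28579834  1.93478019  0.36090101  0.75674436 -0.22808302]$[8]: bad value
Traceback (most recent call last):
IndexError: list index out of range
```

View pics/w.png

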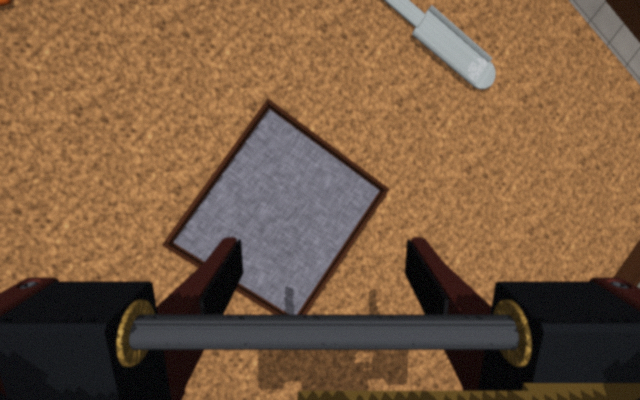

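The empty rows were refused, so the arm did not move. This view shows the tray (about pixel 275,205) and the shoehorn (455,50). I'll repeat the move with full rows.

```bash
python3 -m inch '[{"tx":-1.25,"ty":-4.22,"tz":0.65,"ax":2.04,"ay":0.95,"az":-3.02,"jaw":1},{"tx":-1.25,"ty":-4.22,"tz":0.65,"ax":2.04,"ay":0.95,"az":-3.02,"jaw":1},{"tx":-1.25,"ty":-4.22,"tz":0.65,"ax":2.04,"ay":0.95,"az":-3.02,"jaw":1},{"tx":-1.25,"ty":-4.22,"tz":0.65,"ax":2.04,"ay":0.95,"az":-3.02,"jaw":1},{"tx":-1.25,"ty":-4.22,"tz":0.65,"ax":2.04,"ay":0.95,"az":-3.02,"jaw":1},{"tx":-1.25,"ty":-4.22,"tz":0.65,"ax":2.04,"ay":0.95,"az":-3.02,"jaw":1},{"tx":-1.25,"ty":-4.22,"tz":0.65,"ax":2.04,"ay":0.95,"az":-3.02,"jaw":1},{"tx":-1.25,"ty":-4.22,"tz":0.65,"ax":2.04,"ay":0.95,"az":-3.02,"jaw":1},{"tx":0,"ty":0,"tz":0,"ax":0,"ay":0,"az":0,"jaw":1}]'
python3 - <<'E'
from h import *
print(get_obs()['qpos'])
im,d=viewer.get_image('wrist');save(im,'w2.png')
for m in masks_of('wrist','lid')[:2]:
  P=cloud('wrist',d,m['pixels'])
  x,e=fitlid(P,[630.3,-3.1,141.3],3.446);print(m['score'],m['location'],len(P),x,e)
  phi=x[3];plan(x[:3]+axis(phi)*40,lidR(phi,40),3)
E
```

```text
t: 3.02
ee_pos: [569.2, -21.3, 231.7]
orientation: [-2.696, 0.535, -0.757]
ft_force: [0.2, -0.1, -0.3]
width: 87.9
[-0.21423463  0.17432591  2.12706625  0.79518991  0.41083903 -0.49281426]
0.91 [321.5, 204.0] 4769 [630.9706309   -6.92360865 140.38189357   3.44140154] 0.4452900765052057
3 rows shift cm [0.045 0.074 2.378] turn deg [-0.01  0.05  0.05]
```

View pics/w2.png

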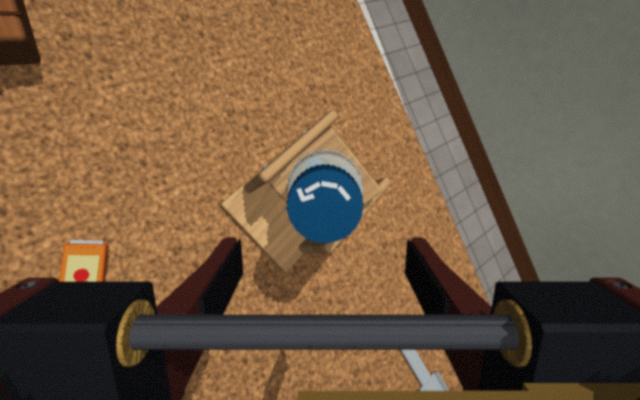

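```bash
python3 -m inch '[{"tx":0.05,"ty":0.1,"tz":2.2,"ax":0,"ay":0,"az":0,"jaw":1},{"tx":0.05,"ty":0.1,"tz":2.2,"ax":0,"ay":0,"az":0,"jaw":1},{"tx":0,"ty":0,"tz":2.2,"ax":0,"ay":0,"az":0,"jaw":1},{"tx":0,"ty":0,"tz":2.2,"ax":0,"ay":0,"az":0,"jaw":1},{"tx":0,"ty":0,"tz":2.2,"ax":0,"ay":0,"az":0,"jaw":1},{"tx":0,"ty":0,"tz":1.8,"ax":0,"ay":0,"az":0,"jaw":1},{"tx":0,"ty":0,"tz":0,"ax":0,"ay":0,"az":0,"jaw":1}]'
python3 - <<'E'
from h import *
im,d=viewer.get_image('wrist');save(im[150:,100:540],'w3.png')
c=np.array([631,-6.5,140.5]);plan(c-axis(3.441)*17,lidR(3.441,40),1)
E
```

```text
t: 4.0
ee_pos: [639.6, -4.5, 125.2]
orientation: [-2.696, 0.542, -0.756]
ft_force: [0.6, 0.2, 0.3]
width: 87.8
1 rows shift cm [ 0.072 -0.117  0.006] turn deg [-0.01  0.2   0.08]
```

View pics/w3.png

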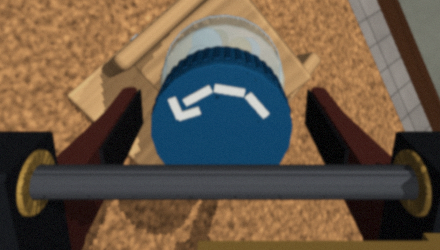

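The lid lies midway between the fingertips (lid column about 222, tips at about 140 and 307 in the crop), so the jaws can close.

```bash
python3 -m inch '[{"tx":0,"ty":-0.1,"tz":0,"ax":0,"ay":0,"az":0,"jaw":0},{"tx":0,"ty":0,"tz":0,"ax":0,"ay":0,"az":0,"jaw":0},{"tx":0,"ty":0,"tz":0,"ax":0,"ay":0,"az":0,"jaw":0},{"tx":0,"ty":0,"tz":0,"ax":0,"ay":0,"az":0,"jaw":0},{"tx":0,"ty":0,"tz":0,"ax":0,"ay":0,"az":0,"jaw":0}]'
cat > f.py <<'E'
from h import *
o=get_obs();Rc=R.from_rotvec(o['orientation'])
print('tool force',Rc.inv().apply(o['ft_force']).round(1),'moment',Rc.inv().apply(o['moment']).round(2),'w',round(float(o['width']),1),'q6',round(float(o['qpos'][5]),2),
 'tcp along axis rel',round(float((o['ee_pos']-[631,-6.5,140.5])@axis(3.441)),1),'t',round(float(o['t']),2))
E
python3 f.py
python3 -m inch '[{"tx":0,"ty":0,"tz":0.12,"ax":0,"ay":0,"az":0,"jaw":0},{"tx":0,"ty":0,"tz":0.12,"ax":0,"ay":0,"az":0,"jaw":0},{"tx":0,"ty":0,"tz":0.12,"ax":0,"ay":0,"az":0,"jaw":0},{"tx":0,"ty":0,"tz":0,"ax":0,"ay":0,"az":0,"jaw":0}]'
python3 f.py
```

```text
t: 4.68
ee_pos: [639.5, -2.1, 126.9]
orientation: [-2.696, 0.539, -0.758]
ft_force: [-3.3, 0.4, 3.0]
width: 63.7
tool force [-1.5 -0.6 -4.3] moment [-0.13 -0.36 -0.02] w 63.7 q6 -0.96 tcp along axis rel -16.5 t 4.67
t: 5.18
ee_pos: [641.3, -1.6, 124.1]
orientation: [-2.696, 0.539, -0.758]
ft_force: [-9.3, -1.5, 11.0]
width: 63.5
tool force [ -1.9  -0.2 -14.4] moment [-0.09 -0.49 -0.04] w 63.5 q6 -0.98 tcp along axis rel -19.9 t 5.17
```

```bash
python3 -m inch '[{"tx":0,"ty":0,"tz":0.04,"ax":0,"ay":0,"az":0,"jaw":0},{"tx":0,"ty":0,"tz":0.02,"ax":0,"ay":0,"az":-5,"jaw":0},{"tx":0,"ty":0,"tz":0,"ax":0,"ay":0,"az":-5,"jaw":0},{"tx":0,"ty":0,"tz":0,"ax":0,"ay":0,"az":-5,"jaw":0}]'; python3 f.py
```

```text
t: 5.68
ee_pos: [641.9, -1.6, 124.0]
orientation: [-2.8, 0.183, -0.824]
ft_force: [-9.1, -0.8, 11.2]
width: 63.6
tool force [ -1.6  -1.4 -14.3] moment [ 0.02 -0.43  0.09] w 63.6 q6 -1.25 tcp along axis rel -20.3 t 5.67
```

```bash
python3 -m inch '[{"tx":0,"ty":0,"tz":0.03,"ax":0,"ay":0,"az":-7,"jaw":0},{"tx":0,"ty":0,"tz":0,"ax":0,"ay":0,"az":-7,"jaw":0},{"tx":0,"ty":0,"tz":0,"ax":0,"ay":0,"az":-7,"jaw":0},{"tx":0,"ty":0,"tz":0,"ax":0,"ay":0,"az":-6,"jaw":0}]'; python3 f.py
```

```text
t: 6.18
ee_pos: [641.5, -1.5, 124.1]
orientation: [-2.88, -0.495, -0.912]
ft_force: [-18.5, -3.4, 24.5]
width: 64.0
tool force [ -1.1  -2.4 -30.8] moment [ 0.47 -0.59  0.6 ] w 64.0 q6 -1.72 tcp along axis rel -20.0 t 6.17
```

```bash
python3 -m inch '[{"tx":0,"ty":0,"tz":-0.1,"ax":0,"ay":0,"az":-2,"jaw":0},{"tx":0,"ty":0,"tz":-0.12,"ax":0,"ay":0,"az":-5,"jaw":0},{"tx":0,"ty":0,"tz":-0.07,"ax":0,"ay":0,"az":-8,"jaw":0},{"tx":0,"ty":0,"tz":-0.05,"ax":0,"ay":0,"az":-9,"jaw":0},{"tx":0,"ty":0,"tz":-0.05,"ax":0,"ay":0,"az":-9,"jaw":0},{"tx":0,"ty":0,"tz":-0.03,"ax":0,"ay":0,"az":-5,"jaw":0}]'; python3 f.py; python3 - <<'E'
from h import *
im,d=viewer.get_image('wrist');save(im[150:,100:540],'w4.png')
E
```

```text
t: 6.92
ee_pos: [640.0, -2.4, 126.8]
orientation: [2.532, 1.391, 0.891]
ft_force: [-4.0, -1.2, 3.3]
width: 64.0
tool force [-1.1 -1.  -5.1] moment [ 0.22 -0.19  0.02] w 64.0 q6 -2.36 tcp along axis rel -16.9 t 6.92
```

View pics/w4.png

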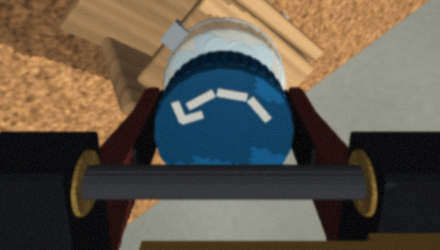

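```bash
python3 -m inch '[{"tx":0,"ty":0,"tz":0,"ax":0,"ay":0,"az":0,"jaw":1},{"tx":0,"ty":0,"tz":0,"ax":0,"ay":0,"az":0,"jaw":1},{"tx":0,"ty":0,"tz":-0.2,"ax":0,"ay":0,"az":0,"jaw":1},{"tx":0,"ty":0,"tz":-0.2,"ax":0,"ay":0,"az":10,"jaw":1},{"tx":0,"ty":0,"tz":0,"ax":0,"ay":0,"az":10,"jaw":1},{"tx":0,"ty":0,"tz":0,"ax":0,"ay":0,"az":10,"jaw":1},{"tx":0,"ty":0,"tz":0,"ax":0,"ay":0,"az":10,"jaw":1},{"tx":0,"ty":0,"tz":0,"ax":0,"ay":0,"az":10,"jaw":1},{"tx":0,"ty":0,"tz":0,"ax":0,"ay":0,"az":10,"jaw":1},{"tx":0,"ty":0,"tz":0,"ax":0,"ay":0,"az":10,"jaw":1},{"tx":0,"ty":0,"tz":0,"ax":0,"ay":0,"az":10,"jaw":1},{"tx":0,"ty":0,"tz":0,"ax":0,"ay":0,"az":0,"jaw":1}]'; python3 f.py; python3 - <<'E'
from h import *
im,d=viewer.get_image('wrist');m=masks_of('wrist','lid')[0];P=cloud('wrist',d,m['pixels'])
x,e=fitlid(P,[631,-6.5,142],3.441);print(x,e,'rise',(x[:3]-[631,-6.9,140.4])@axis(3.441));save(im[150:,100:540],'w5.png')
o=get_obs();print('tcp rel lid in tool',R.from_rotvec(o['orientation']).inv().apply(o['ee_pos']-x[:3]))
E
```

```text
t: 8.48
ee_pos: [637.7, -2.9, 129.8]
orientation: [-2.697, 0.538, -0.758]
ft_force: [-0.3, -0.7, 0.0]
width: 87.9
tool force [ 0.1  0.7 -0.3] moment [-0.16 -0.1  -0.05] w 87.9 q6 -0.95 tcp along axis rel -13.1 t 8.47
[630.07106652  -5.68014571 141.0768825    3.44561564] 0.39153208246434446 rise 0.8572066060945822
tcp rel lid in tool [-0.21792839 -0.38394849 13.93600107]
```

View pics/w5.png

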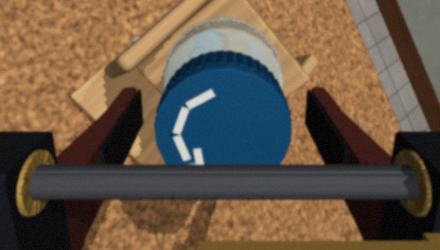

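```bash
python3 -m inch '[{"tx":0,"ty":0,"tz":0.2,"ax":0,"ay":0,"az":0,"jaw":0},{"tx":0,"ty":0,"tz":0,"ax":0,"ay":0,"az":0,"jaw":0},{"tx":0,"ty":0,"tz":0,"ax":0,"ay":0,"az":0,"jaw":0},{"tx":0,"ty":0,"tz":0,"ax":0,"ay":0,"az":0,"jaw":0},{"tx":0,"ty":0,"tz":-0.06,"ax":0,"ay":0,"az":-10,"jaw":0},{"tx":0,"ty":0,"tz":-0.06,"ax":0,"ay":0,"az":-10,"jaw":0},{"tx":0,"ty":0,"tz":-0.06,"ax":0,"ay":0,"az":-10,"jaw":0}]'; python3 f.py
python3 -m inch '[{"tx":0,"ty":0,"tz":-0.06,"ax":0,"ay":0,"az":-10,"jaw":0},{"tx":0,"ty":0,"tz":-0.06,"ax":0,"ay":0,"az":-10,"jaw":0},{"tx":0,"ty":0,"tz":-0.06,"ax":0,"ay":0,"az":-10,"jaw":0},{"tx":0,"ty":0,"tz":-0.06,"ax":0,"ay":0,"az":-10,"jaw":0},{"tx":0,"ty":0,"tz":-0.06,"ax":0,"ay":0,"az":-10,"jaw":0},{"tx":0,"ty":0,"tz":0,"ax":0,"ay":0,"az":0,"jaw":0}]'; python3 f.py
```

```text
t: 9.45
ee_pos: [637.8, -2.7, 129.5]
orientation: [-2.863, -0.193, -0.877]
ft_force: [1.3, 1.2, -2.7]
width: 64.1
tool force [-0.4 -0.7  3.1] moment [-0.03 -0.14  0.05] w 64.1 q6 -1.48 tcp along axis rel -13.4 t 9.45
t: 10.2
ee_pos: [636.0, -3.2, 131.8]
orientation: [2.537, 1.387, 0.891]
ft_force: [1.7, 1.4, -4.3]
width: 63.7
tool force [-0.1 -1.2  4.7] moment [ 0.17 -0.12 -0.16] w 63.7 q6 -2.33 tcp along axis rel -10.5 t 10.2
```

```bash
python3 -m inch '[{"tx":0,"ty":0,"tz":0,"ax":0,"ay":0,"az":0,"jaw":1},{"tx":0,"ty":0,"tz":0,"ax":0,"ay":0,"az":0,"jaw":1},{"tx":0,"ty":0,"tz":0,"ax":0,"ay":0,"az":0,"jaw":1},{"tx":0,"ty":0,"tz":0,"ax":0,"ay":0,"az":10,"jaw":1},{"tx":0,"ty":0,"tz":0,"ax":0,"ay":0,"az":10,"jaw":1},{"tx":0,"ty":0,"tz":0,"ax":0,"ay":0,"az":10,"jaw":1},{"tx":0,"ty":0,"tz":0,"ax":0,"ay":0,"az":10,"jaw":1},{"tx":0,"ty":0,"tz":0,"ax":0,"ay":0,"az":10,"jaw":1},{"tx":0,"ty":0,"tz":0,"ax":0,"ay":0,"az":10,"jaw":1},{"tx":0,"ty":0,"tz":0,"ax":0,"ay":0,"az":10,"jaw":1},{"tx":0,"ty":0,"tz":0,"ax":0,"ay":0,"az":10,"jaw":1},{"tx":0,"ty":0,"tz":0,"ax":0,"ay":0,"az":0,"jaw":1}]'; python3 f.py; python3 - <<'E'
from h import *
im,d=viewer.get_image('wrist');m=masks_of('wrist','lid')[0];P=cloud('wrist',d,m['pixels'])
x,e=fitlid(P,[631,-6.5,142],3.441);print(x,e,'rise',(x[:3]-[631,-6.9,140.4])@axis(3.441));save(im[150:,100:540],'w6.png')
o=get_obs();print('tcp rel lid in tool',R.from_rotvec(o['orientation']).inv().apply(o['ee_pos']-x[:3]))
E
```

```text
t: 11.7
ee_pos: [636.2, -3.4, 132.2]
orientation: [-2.696, 0.538, -0.758]
ft_force: [0.4, -0.1, -0.6]
width: 88.0
tool force [0.1 0.2 0.7] moment [-0.09 -0.16 -0.02] w 88.0 q6 -0.94 tcp along axis rel -10.2 t 11.7
[627.74315112  -5.7808499  142.85005968   3.46090665] 0.3889533588962273 rise 3.6025799751931262
tcp rel lid in tool [ 0.90487656 -0.44501617 13.81959264]
```

View pics/w6.png

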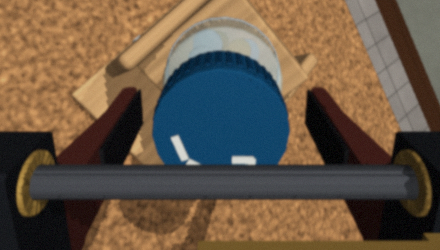

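```bash
python3 -m inch '[{"tx":-0.05,"ty":0,"tz":0.2,"ax":0,"ay":0,"az":0,"jaw":0},{"tx":0,"ty":0,"tz":0,"ax":0,"ay":0,"az":0,"jaw":0},{"tx":0,"ty":0,"tz":0,"ax":0,"ay":0,"az":0,"jaw":0},{"tx":0,"ty":0,"tz":0,"ax":0,"ay":0,"az":0,"jaw":0},{"tx":0,"ty":0,"tz":-0.05,"ax":0,"ay":0,"az":-10,"jaw":0},{"tx":0,"ty":0,"tz":-0.05,"ax":0,"ay":0,"az":-10,"jaw":0},{"tx":0,"ty":0,"tz":-0.06,"ax":0,"ay":0,"az":-10,"jaw":0}]'; python3 f.py
python3 -m inch '[{"tx":0,"ty":0,"tz":-0.06,"ax":0,"ay":0,"az":-10,"jaw":0},{"tx":0,"ty":0,"tz":-0.06,"ax":0,"ay":0,"az":-10,"jaw":0},{"tx":0,"ty":0,"tz":-0.06,"ax":0,"ay":0,"az":-10,"jaw":0},{"tx":0,"ty":0,"tz":-0.06,"ax":0,"ay":0,"az":-10,"jaw":0},{"tx":0,"ty":0,"tz":-0.06,"ax":0,"ay":0,"az":-10,"jaw":0},{"tx":0,"ty":0,"tz":0,"ax":0,"ay":0,"az":0,"jaw":0}]'; python3 f.py
```

```text
t: 12.68
ee_pos: [635.8, -3.0, 131.4]
orientation: [-2.863, -0.193, -0.877]
ft_force: [0.1, 1.0, -0.6]
width: 64.2
tool force [-0.1 -0.9  0.7] moment [-0.04 -0.25  0.01] w 64.2 q6 -1.47 tcp along axis rel -10.7 t 12.68
t: 13.42
ee_pos: [634.2, -3.6, 133.9]
orientation: [2.537, 1.386, 0.891]
ft_force: [0.7, -0.5, -1.1]
width: 63.9
tool force [-0.5  0.4  1.2] moment [ 0.16 -0.19  0.  ] w 63.9 q6 -2.32 tcp along axis rel -7.7 t 13.43
```

```bash
python3 -m inch '[{"tx":0,"ty":0,"tz":-0.1,"ax":0,"ay":0,"az":-5,"jaw":0},{"tx":0,"ty":0,"tz":-0.15,"ax":0,"ay":0,"az":0,"jaw":0},{"tx":0,"ty":0,"tz":-0.15,"ax":0,"ay":0,"az":0,"jaw":0}]'; python3 f.py
```

```text
t: 13.8
ee_pos: [632.0, -4.3, 137.2]
orientation: [2.457, 1.482, 0.876]
ft_force: [-0.2, -0.7, -0.8]
width: 63.9
tool force [-0.9 -0.1  0.4] moment [ 0.14 -0.15  0.03] w 63.9 q6 -2.39 tcp along axis rel -3.6 t 13.8
```

```bash
python3 -m inch '[{"tx":0,"ty":0,"tz":-0.5,"ax":0,"ay":0,"az":0,"jaw":0},{"tx":0,"ty":0,"tz":-0.8,"ax":0,"ay":0,"az":0,"jaw":0},{"tx":0,"ty":0,"tz":-0.8,"ax":0,"ay":0,"az":0,"jaw":0},{"tx":0,"ty":0,"tz":-1,"ax":0,"ay":0,"az":0,"jaw":0},{"tx":0,"ty":0,"tz":-1.5,"ax":0,"ay":0,"az":0,"jaw":0},{"tx":0,"ty":0,"tz":-2,"ax":0,"ay":0,"az":0,"jaw":0},{"tx":0,"ty":0,"tz":0,"ax":0,"ay":0,"az":0,"jaw":0}]'; python3 f.py
python3 - <<'E'
from h import *
im,d=viewer.get_image('side');save(im[100:300,200:480],'s2.png')
o=get_obs();print(o['ee_pos'],o['qpos'])
# placement: tool vertical, TCP over tray; rotate so that tool tilt vanishes
Rc=R.from_rotvec(o['orientation']);z=Rc.as_matrix()[:,2]
v=np.cross(z,[0,0,-1]);Rt=R.from_rotvec(v/np.linalg.norm(v)*np.arcsin(np.linalg.norm(v)))*Rc
for yaw in (0,40,80,-45):   # world yaw
    print(yaw);plan(np.array([445,-327,160]),R.from_euler('z',yaw,degrees=True)*Rt,16)
E
```

```text
t: 14.68
ee_pos: [596.1, -16.0, 192.8]
orientation: [2.452, 1.484, 0.878]
ft_force: [0.3, -0.9, -0.5]
width: 63.7
tool force [-0.9  0.4  0.4] moment [ 0.17 -0.18  0.01] w 63.7 q6 -2.13 tcp along axis rel 63.6 t 14.68
[596.27852776 -15.86090127 192.20274332] [-0.18741228  0.28364097  2.10611679  0.95756964  0.33651    -2.1279573 ]
0
16 rows shift cm [-2.168  0.057 -0.286] turn deg [ 1.55 -1.55 -0.  ]
40
16 rows shift cm [-2.102 -0.66  -0.402] turn deg [ 2.02 -0.94 -2.42]
80
16 rows shift cm [-1.871 -1.382 -0.53 ] turn deg [ 2.36 -0.21 -4.83]
-45
16 rows shift cm [-2.058  0.864 -0.158] turn deg [ 0.86 -2.07  2.72]
```

View pics/s2.png

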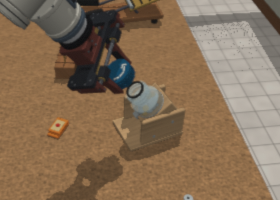

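```bash
python3 -m inch '[{"tx":-2.06,"ty":0.86,"tz":-0.16,"ax":0.86,"ay":-2.07,"az":2.72,"jaw":0},{"tx":-2.06,"ty":0.86,"tz":-0.16,"ax":0.86,"ay":-2.07,"az":2.72,"jaw":0},{"tx":-2.06,"ty":0.86,"tz":-0.16,"ax":0.86,"ay":-2.07,"az":2.72,"jaw":0},{"tx":-2.06,"ty":0.86,"tz":-0.16,"ax":0.86,"ay":-2.07,"az":2.72,"jaw":0},{"tx":-2.06,"ty":0.86,"tz":-0.16,"ax":0.86,"ay":-2.07,"az":2.72,"jaw":0},{"tx":-2.06,"ty":0.86,"tz":-0.16,"ax":0.86,"ay":-2.07,"az":2.72,"jaw":0},{"tx":-2.06,"ty":0.86,"tz":-0.16,"ax":0.86,"ay":-2.07,"az":2.72,"jaw":0},{"tx":-2.06,"ty":0.86,"tz":-0.16,"ax":0.86,"ay":-2.07,"az":2.72,"jaw":0}]'
python3 f.py
python3 -m inch '[{"tx":-2.06,"ty":0.86,"tz":-0.16,"ax":0.86,"ay":-2.07,"az":2.72,"jaw":0},{"tx":-2.06,"ty":0.86,"tz":-0.16,"ax":0.86,"ay":-2.07,"az":2.72,"jaw":0},{"tx":-2.06,"ty":0.86,"tz":-0.16,"ax":0.86,"ay":-2.07,"az":2.72,"jaw":0},{"tx":-2.06,"ty":0.86,"tz":-0.16,"ax":0.86,"ay":-2.07,"az":2.72,"jaw":0},{"tx":-2.06,"ty":0.86,"tz":-0.16,"ax":0.86,"ay":-2.07,"az":2.72,"jaw":0},{"tx":-2.06,"ty":0.86,"tz":-0.16,"ax":0.86,"ay":-2.07,"az":2.72,"jaw":0},{"tx":-2.06,"ty":0.86,"tz":-0.16,"ax":0.86,"ay":-2.07,"az":2.72,"jaw":0},{"tx":-2.06,"ty":0.86,"tz":-0.16,"ax":0.86,"ay":-2.07,"az":2.72,"jaw":0},{"tx":0,"ty":0,"tz":0,"ax":0,"ay":0,"az":0,"jaw":0}]'
python3 - <<'E'
from h import *
im,d=viewer.get_image('wrist');save(im,'w7.png')
m=masks_of('wrist','lid')
o=get_obs();M=R.from_rotvec(o['orientation']).as_matrix();print(M[:,2],o['ee_pos'])
z=M[:,2]
print('level turn deg (tool)',np.degrees(M.T@np.cross(z,[0,0,-1])))
if m:
  P=cloud('wrist',d,m[0]['pixels']);T=P[P[:,2]>np.percentile(P[:,2],60)-3];c=T.mean(0);n=np.linalg.svd(T-c)[2][2];print(len(P),len(T),'top plane',c,n)
im,d=viewer.get_image('side')
m=masks_of('side','tray_in');P=cloud('side',d,m[0]['pixels']);print(cv2.minAreaRect(P[P[:,2]<25][:,:2].astype(np.float32)),np.median(P,0))
E
```

```text
t: 15.72
ee_pos: [552.8, -186.4, 164.6]
orientation: [2.859, 1.021, 0.458]
ft_force: [-0.3, 1.2, -1.7]
width: 64.0
tool force [ 0.1 -1.4  1.5] moment [ 0.01 -0.1  -0.05] w 64.0 q6 -1.33 tcp along axis rel 93.1 t 15.72
t: 16.85
ee_pos: [444.5, -327.1, 158.7]
orientation: [-3.104, -0.475, 0.002]
ft_force: [-0.2, 0.4, -1.4]
width: 63.7
[-9.15704905e-04  1.64931981e-03 -9.99998221e-01] [ 444.76910788 -326.17318975  158.82146649]
level turn deg (tool) [-1.05897957e-01  2.16420839e-02 -2.68438797e-21]
12903 11146 top plane [ 443.05143922 -319.54451192  189.16346763] [ 0.00351362 -0.00207529  0.99999167]
((444.4782409667969, -328.65289306640625), (192.6907196044922, 179.58531188964844), 5.557764530181885) [ 450.88894192 -332.4511553     6.32328122]
```

View pics/w7.png

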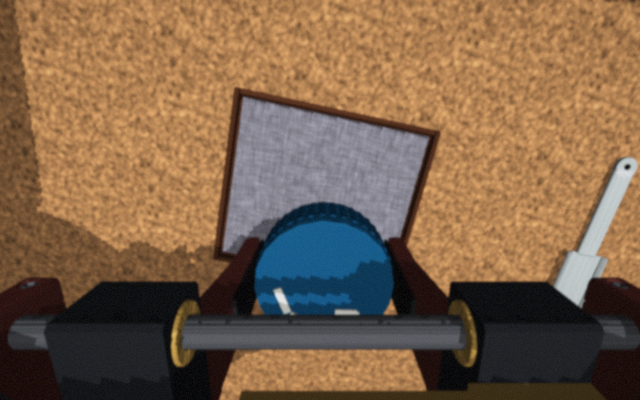

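```bash
python3 -m inch '[{"tx":0,"ty":0,"tz":3,"ax":-0.1,"ay":0,"az":0,"jaw":0},{"tx":0,"ty":0,"tz":4,"ax":0,"ay":0,"az":0,"jaw":0},{"tx":0,"ty":0,"tz":3.5,"ax":0,"ay":0,"az":0,"jaw":0},{"tx":0,"ty":0,"tz":2.4,"ax":0,"ay":0,"az":0,"jaw":0},{"tx":0,"ty":0,"tz":1.2,"ax":0,"ay":0,"az":0,"jaw":0},{"tx":0,"ty":0,"tz":0.5,"ax":0,"ay":0,"az":0,"jaw":0},{"tx":0,"ty":0,"tz":0.2,"ax":0,"ay":0,"az":0,"jaw":0},{"tx":0,"ty":0,"tz":0.1,"ax":0,"ay":0,"az":0,"jaw":0},{"tx":0,"ty":0,"tz":0,"ax":0,"ay":0,"az":0,"jaw":0}]'; python3 f.py
```

```text
t: 18.18
ee_pos: [444.6, -327.0, 11.0]
orientation: [3.104, 0.476, -0.001]
ft_force: [0.1, -0.3, -1.1]
width: 63.7
tool force [-0.   0.3  1.1] moment [-0.1   0.05  0.02] w 63.7 q6 -0.96 tcp along axis rel 50.3 t 18.18
```

```bash
python3 -m inch '[{"tx":0,"ty":0,"tz":0.15,"ax":0,"ay":0,"az":0,"jaw":0},{"tx":0,"ty":0,"tz":0.15,"ax":0,"ay":0,"az":0,"jaw":0},{"tx":0,"ty":0,"tz":0,"ax":0,"ay":0,"az":0,"jaw":0}]'; python3 f.py;  python3 -m inch '[{"tx":0,"ty":0,"tz":0.1,"ax":0,"ay":0,"az":0,"jaw":0},{"tx":0,"ty":0,"tz":0.05,"ax":0,"ay":0,"az":0,"jaw":0},{"tx":0,"ty":0,"tz":0,"ax":0,"ay":0,"az":0,"jaw":0}]'; python3 f.py
```

```text
t: 18.55
ee_pos: [444.2, -326.7, 7.3]
orientation: [3.105, 0.476, -0.002]
ft_force: [0.2, 0.5, -0.5]
width: 64.1
tool force [ 0.3 -0.4  0.5] moment [-0.   0.1 -0. ] w 64.1 q6 -0.96 tcp along axis rel 47.5 t 18.55
t: 18.92
ee_pos: [444.2, -326.7, 5.8]
orientation: [3.105, 0.476, -0.002]
ft_force: [-0.6, 0.1, -0.5]
width: 63.8
tool force [-0.5 -0.3  0.5] moment [-0.12  0.11  0.03] w 63.8 q6 -0.96 tcp along axis rel 46.2 t 18.93
```

```bash
python3 -m inch '[{"tx":0,"ty":0,"tz":0.06,"ax":0,"ay":0,"az":0,"jaw":0},{"tx":0,"ty":0,"tz":0.04,"ax":0,"ay":0,"az":0,"jaw":0},{"tx":0,"ty":0,"tz":0,"ax":0,"ay":0,"az":0,"jaw":0}]'; python3 f.py
```

```text
t: 19.3
ee_pos: [444.3, -326.8, 5.4]
orientation: [3.104, 0.476, -0.001]
ft_force: [-2.4, 0.9, 5.1]
width: 63.5
tool force [-2.1 -1.6 -5.1] moment [0.18 0.02 0.  ] w 63.5 q6 -0.96 tcp along axis rel 45.8 t 19.3
```

```bash
python3 -m inch '[{"tx":0,"ty":0,"tz":0,"ax":0,"ay":0,"az":0,"jaw":0.8},{"tx":0,"ty":0,"tz":0,"ax":0,"ay":0,"az":0,"jaw":1},{"tx":0,"ty":0,"tz":0,"ax":0,"ay":0,"az":0,"jaw":1},{"tx":0,"ty":0,"tz":0,"ax":0,"ay":0,"az":0,"jaw":1},{"tx":0,"ty":0,"tz":-0.5,"ax":0,"ay":0,"az":0,"jaw":1},{"tx":0,"ty":0,"tz":-2,"ax":0,"ay":0,"az":0,"jaw":1},{"tx":0,"ty":0,"tz":-4,"ax":0,"ay":0,"az":0,"jaw":1},{"tx":0,"ty":0,"tz":-5,"ax":0,"ay":0,"az":0,"jaw":1},{"tx":0,"ty":0,"tz":-4,"ax":0,"ay":0,"az":0,"jaw":1},{"tx":0,"ty":0,"tz":0,"ax":0,"ay":0,"az":0,"jaw":1}]'; python3 f.py; python3 - <<'E'
from h import *
im,d=viewer.get_image('wrist');save(im,'w8.png')
m=masks_of('wrist','lid')
P=cloud('wrist',d,m[0]['pixels']);T=P[abs(P[:,2]-np.percentile(P[:,2],60))<4];c=T.mean(0);n=np.linalg.svd(T-c)[2][2];print(len(P),len(T),'top plane',c,n)
im,d=viewer.get_image('side')
for t in['clip_center','key_block_center','shoehorn_center']:
  m=masks_of('side',t);print(t,np.median(cloud('side',d,m[0]['pixels']),0) if m else None)
E
```

```text
t: 20.55
ee_pos: [446.5, -328.0, 164.4]
orientation: [3.099, 0.476, 0.007]
ft_force: [0.2, 0.1, -0.4]
width: 87.5
tool force [ 0.2 -0.1  0.4] moment [-0.08  0.05 -0.06] w 87.5 q6 -0.96 tcp along axis rel 175.1 t 20.55
3728 3539 top plane [ 441.77383231 -323.87462229   29.50347997] [0.00232231 0.00471194 0.9999862 ]
clip_center None
key_block_center None
shoehorn_center [ 727.85131473 -352.79132022    7.12744729]
```

View pics/w8.png

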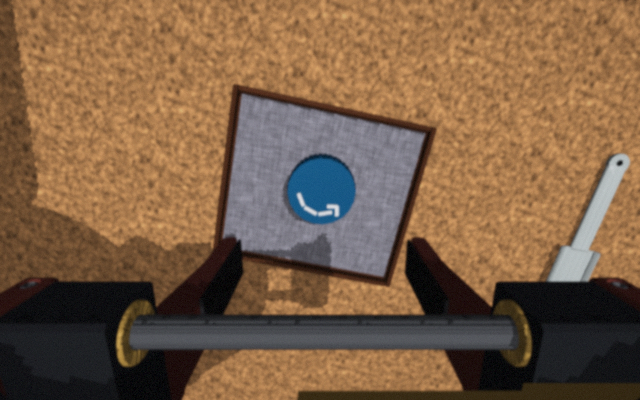

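The lid (pixel 320,190) lies flat near the middle of the tray, and the gripper is well clear of it.

```bash
python3 -c "from workcell import ctrl; print(ctrl.close_job())"
```

```text
the job is handed in; nothing more can be done
None
```

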